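# Clamp the spool tube in its stand

## Task

Take the spool tube out of its grey cradle, where only its middle can be gripped, put it down on the green mat and let go, then take it again near one end and lower it (no dropping, and not held by its middle) into the saddle of the clamp stand with its black sleeve centred under the blue cap. Once it is let go there, swing the blue cap fully shut over the tube, then swing the bolt up into the cap's slot with its orange knob pulled out, and let the knob drop home behind the yellow lip so that it locks the cap. Do not knock the other things on the bench about.

Things in the scene. Friction and masses are not known exactly. Their poses are not given: they have to be found in the camera images.
- tube: aluminium spool tube, 25 mm diameter, 240 mm long, about 0.14 kg, lying along its own x; square red end caps 30 x 30 mm, 15 mm long at each end, so it does not roll on a flat surface; black sleeve over the middle 50 mm. Origin: under its middle, 15 mm below the axis (level with the undersides of the end caps).
- tube_mid (a point): middle of the tube, on its axis; its x runs along the tube. At the start it is 21 mm above the bench.
- cradle: fixed grey storage cradle in which the tube lies along the cradle's x; origin under its centre; 256 x 70 mm, 6 mm black floor, 42 mm high pockets (36 mm wide) that hold the two ends of the tube; between them the middle 80 mm of the tube is free from both sides and above.
- mat: fixed green mat, 280 mm (its x) by 110 mm (its y), 3 mm thick, kept free for putting the tube down; origin under its centre.
- clamp: fixed clamp stand; origin on the bench under the middle of the seat; y runs along the seated tube, z up, -x is the bolt's side, +x the cap hinge's side. Steel base plate 130 x 130 x 10 mm; aluminium column 56 mm (x) by 90 mm (y) up to the saddle floor at 112.5 mm. Channel for the tube 27 mm wide, from y = -45 to 45 mm, open above; its walls (|y| 10.5 to 45 mm, with a gap for the cap between) rise to 16 mm above the seated tube's axis, the top 5 mm flaring to 33 mm wide.
- seat (a point): where the middle of the tube must come to lie, 125 mm above the bench; axes as the clamp's.
- cap (a joint): angle of the blue hinged cap, rad: 0 shut over the tube, about 1.6 to 2.0 at the start (standing up and leaning back to the clamp's +x), 2.1 fully open. The hinge is stiff, the cap stays where it is left and takes about 1 to 2 N at its end to swing.
- cap_hinge (a point): axis of the cap's hinge, along the clamp's y, at x = 34 mm, 128 mm above the bench; the angle turns the cap up and back about it.
- cap_end (a point): free end of the cap, 82.5 mm from its hinge. Cap 20 mm wide (along the tube). Seen shut, along x from the hinge: an arch over the tube whose flat top, 16.5 mm above the hinge axis, covers 12 to 56 mm from the hinge, then a flat lug 6 mm thick (3 mm either side of the hinge height), 56 to 82.5 mm from the hinge, with a slot 11 mm wide open at the end; a yellow lip 4 mm high and 4 mm long stands on the lug's upper side across its very end.
- bolt (a joint): angle of the swing bolt, rad: 0 upright (in the cap's slot), growing as it leans out to the clamp's -x; about 0.92 to 1.2 at the start, 1.45 at most. Stiff pivot, stays where it is left.
- bolt_pivot (a point): axis of the bolt's pivot, along the clamp's y, at x = -34 mm, 103 mm above the bench. Steel bolt 8 mm thick.
- knob (a joint): how far the knob is pulled out along the bolt, m: 0 home, 0.014 at most; a spring draws it home with 4 N (at 0) to 10 N (fully out). With the cap shut the knob must be out at least 8 mm to pass over the yellow lip; otherwise it jams against the end of the lug. Once the bolt is upright it drops home on the lug behind the lip.
- knob_grip (a point): point on the axis of the knob's orange grip, 52 mm from the bolt's pivot when home. Knob 24 mm wide along the clamp's y, 18 mm across, reaching from 28 to 66 mm from the pivot (lowest 6 mm steel, the rest orange); with the knob home and the bolt upright, the lip's top is 32 mm above the pivot.
- mini_spool: brown mini spool, 90 mm across, 40 mm high, lying flat behind the work; loose; leave alone; origin at its underside
- glue: small green glue bottle with orange cap, 36 mm across, 100 mm tall; loose; leave alone; origin at its underside
- scraper: flat scraper with black handle, 200 mm long; loose; leave alone; origin at its underside
- driver: screwdriver with yellow handle, 180 mm long; loose; leave alone; origin at its underside
- ring_print: magenta printed ring, 72 mm across, 10 mm high; loose; leave alone; origin at its underside
- jar: small glass jar with white lid, 48 mm across, 50 mm tall; loose; leave alone; origin at its underside
- bracket: blue printed angle bracket, 50 x 30 x 40 mm; loose; leave alone; origin at its underside

How it is judged:
On the way, in this order (a step that is already met when the one before it is completed fails the run):
1. the tube lies on the mat, its middle over the mat, let go and still (x of tube_mid in the frame of mat between -0.1 and 0.1 m and y of tube_mid in the frame of mat between -0.06 and 0.06 m and height (world z) of tube_mid below 0.026 m and linear speed of tube below 0.03 m/s and contact force between the fingers and tube below 0.1 N), for 0.15 s.
2. the tube lies in the saddle, sleeve centred, let go, with the cap still open (horizontal distance between tube_mid and seat below 0.013 m and x of tube_mid in the frame of seat between -0.004 and 0.004 m and z of tube_mid in the frame of seat between -0.004 and 0.004 m and angle between the x axis of tube and the y axis of clamp, either way round below 0.08 rad and value of joint cap above 0.8 rad and contact force between the fingers and tube below 0.1 N), for 0.2 s.
3. the cap is shut over the tube while the bolt still leans out (horizontal distance between tube_mid and seat below 0.013 m and x of tube_mid in the frame of seat between -0.004 and 0.004 m and z of tube_mid in the frame of seat between -0.004 and 0.004 m and angle between the x axis of tube and the y axis of clamp, either way round below 0.08 rad and value of joint cap below 0.06 rad and value of joint bolt above 0.5 rad), for 0.1 s.
4. the bolt stands in the slot and the knob has dropped home (value of joint cap below 0.06 rad and value of joint bolt below 0.1 rad and value of joint knob below 0.003 m), for 0.2 s.
At the end, for the whole second after the job is handed in: The tube lies in the saddle along its channel (within 0.08 rad), its middle within 13 mm of the seat and at its height within 4 mm, released and still; the cap is shut (below 0.06 rad), the bolt upright in the slot (below 0.1 rad) and the knob home (below 3 mm) (all of step 4 and horizontal distance between tube_mid and seat below 0.013 m and x of tube_mid in the frame of seat between -0.004 and 0.004 m and z of tube_mid in the frame of seat between -0.004 and 0.004 m and angle between the x axis of tube and the y axis of clamp, either way round below 0.08 rad and linear speed of tube below 0.02 m/s and contact force between the fingers and tube below 0.1 N); the robot touches nothing.
It fails at once if the tube is dropped into the saddle (faster than 0.35 m/s within 30 mm of its seat) (distance between tube_mid and seat below 0.03 m and linear speed of tube above 0.35 m/s).
It fails at once if the tube is brought into the saddle held by its middle (grasp point within 40 mm of the tube's middle) (horizontal distance between tube_mid and seat below 0.03 m and z of tube_mid in the frame of seat between 0.004 and 0.03 m and distance between the grasp point and tube_mid below 0.04 m and contact force between the fingers and tube above 1 N).
It fails at once if one of the other things on the bench is knocked more than 30 mm away (distance of any of mini_spool, glue, scraper, driver, ring_print, jar, bracket from where it was at the start of the episode above 0.03 m).
It also fails if it takes over 72 s, if anything falls off the work surface, if the arm or the gripper's body presses on something with over 40 N, if the wrist force passes 120 N, or if a joint passes its speed limit or range.

## Robot

A 6-joint arm with a two-finger parallel gripper is mounted at the origin on the work surface. World frame = base frame: x ahead of the robot, y to its left, z up, the work surface at z = 0. Lengths are in m, angles in rad, forces in N, time in s.
With the tool pointing down it reaches from about 0.35 to 0.85 m from the base axis. Payload 8.1 kg.
Tool frame: the origin (TCP) lies at the very end of the fingers, on their centre line; the grasp point (between the pads) lies 19 mm behind it (robot.pinch_z is the distance from the TCP to the grasp point, in m); y points along the fingers, x is the direction in which the jaws open and shut, and the axes are right-handed (so a half turn about y gives the same grasp; the last joint's range is limited). The gripper opens to 93 mm and grips with 3 to 60 N. Pads are 15 mm wide; open, the fingers measure 128 mm over their backs; the gripper's body (75 mm by 188 mm) begins 65 mm behind the grasp point.
Start: joints at [1.244, 0.13, 1.488, -0, 1.523, -0.085], TCP at [0.144, 0.583, 0.219] pointing down, gripper open.
Joint ranges: [-2.96, 2.96], [-0.89, 2.26], [0.02, 2.5], [-1.34, 4.48], [0, 2.73], [-2.66, 2.66]. Speed limits (rad/s): [2.39, 2.39, 2.79, 3.14, 3.14, 3.14].

## Interface

Orientations are given as a rotation vector (axis times angle).
In Python, from plant import robot gives the robot as it stands.
- The arm moves only by the shell command python3 -m inch 'ROWS' [FORCE]. ROWS is JSON, a list of rows, each a list of 5 numbers: the closure, from -1 (fully open) to 1 (shut), then the shift along the world's x, y, z in m, then the turn about the world's z in rad. A call has 1 to 8 rows; each row is the pose to reach, as a shift and turn from the pose measured when the call began; what a row does not reach only later rows make up. A row lasts 1/8 s, in which the tool goes at most 62.5 mm and 10.7 degrees, less where a joint would pass 70% of its speed; a pose out of reach is approached as far as the arm can. A call with a gripper value outside its range is refused whole. The fingers move at their own pace and stop on an object; FORCE is the grip in N (left out, the last holds). Time passes only in rows, so rows that repeat a pose let the fingers close. It gives the time, the measured TCP pose, the force and the opening at its end, in the units of the state.
- robot.read_state(): the state, without advancing time (a new reading comes with each control period).
- robot.read_camera(name): name is "scene" or "top"; returns a dict with "color" (400x640x3 uint8, red, green, blue), "mtx" (3x3 intrinsics, pixels), "dist_coeffs" ([k1, k2, p1, p2, k3] as OpenCV has them; the pictures are not rectified), "R" (3x3) and "t" (3): a world point X has camera coordinates R X + t. Camera axes: x right, y down, z forward; pixel columns grow to the right and rows downward; lengths in m; the calibration is good to about 2 mm. A picture is of the moment at which its call begins. There is no depth.
- robot.close_job(): hands the job in, once; it reports no verdict.
The state is a dict: "t": time; "q": joint angles; "dq": joint speeds; "joint_torque": joint torques, N m; "tool_pos": TCP position; "orientation": TCP orientation; "force": force on the tool from outside, world axes, zero at the start; "wrist_torque": the same for the moment, N m; "opening": finger opening in m.
Only numpy, scipy, OpenCV 4.12 (cv2) and the standard library are available. Lean on these libraries where they do the work, as an engineer would, in place of code of your own. Each camera call takes 0.05 s, during which the arm holds its last target. There are 200 camera calls.

## Working session

There is one attempt and no reset: what is moved stays moved. The work goes in short steps, Python scripts to look and compute and a shell command to move; the robot and the scene stay as the last step left them, time stands still between calls to the robot, and variables do not carry over. Pictures are saved under pics/ and viewed, about 8 in all and at most 12, crops included, and the job is handed in when it is done.

```bash
mkdir -p pics; ls; python3 - <<'E'
from plant import robot
import cv2
s=robot.read_state();print({k:s[k] for k in('t','tool_pos','orientation','opening','force')},robot.pinch_z)
for n in('scene','top'):
    c=robot.read_camera(n);cv2.imwrite(f'pics/{n}0.png',c['color'][:,:,::-1]);print(n,c['mtx'],c['dist_coeffs'],c['R'],c['t'])
E
```

```text
pics
{'t': 0.0, 'tool_pos': array([0.14347012, 0.58199525, 0.2175668 ]), 'orientation': array([-1.31499445, -1.02811169,  1.03072149]), 'opening': 0.09329424511959482, 'force': array([0.3416663 , 0.01554907, 0.14361796])} 0.0188
scene [[416.57232006   0.         323.96004236]
 [  0.         416.57232006 198.05519524]
 [  0.           0.           1.        ]] [-0.09354905  0.          0.          0.          0.        ] [[-0.01348661  0.99977935  0.01610498]
 [ 0.58894794  0.02095874 -0.80789916]
 [-0.80805844 -0.00141082 -0.58910064]] [ 0.00541544 -0.24918163  1.78429437]
top [[394.27825      0.         315.93920451]
 [  0.         394.27825    197.84621208]
 [  0.           0.           1.        ]] [-0.04067354  0.          0.          0.          0.        ] [[ 0.02594881 -0.99943564  0.02133212]
 [-0.98757106 -0.02893814 -0.1544862 ]
 [ 0.15501632 -0.01705826 -0.98776463]] [-0.02268454  0.56658238  1.17524521]
```

View pics/scene0.png

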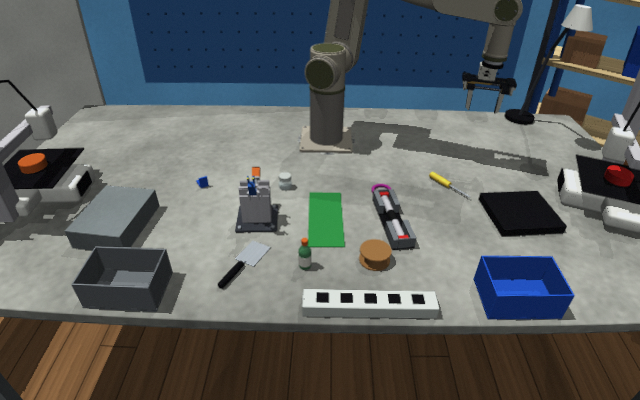

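View pics/top0.png

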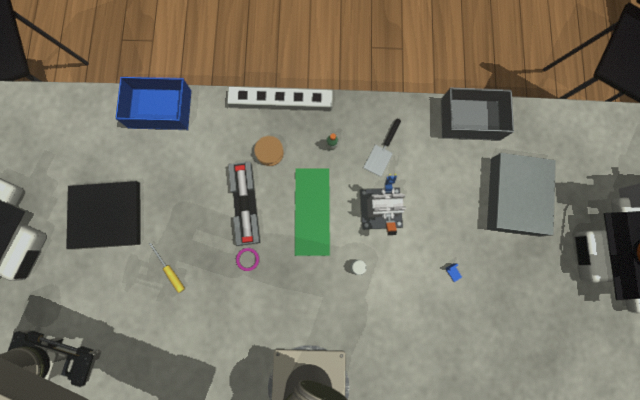

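```bash
python3 -c "
from scipy.spatial.transform import Rotation as R
print(R.from_rotvec([-1.31499445, -1.02811169,  1.03072149]).as_matrix())"
```

```text
[[ 2.39436013e-01 -5.85938007e-04 -9.70911969e-01]
 [ 9.70910335e-01 -1.78722963e-03  2.39436688e-01]
 [-1.87553770e-03 -9.99998231e-01  1.40966130e-04]]
```

```bash
cat > h.py <<'E'
import numpy as np,cv2
from plant import robot
def cam(n): return robot.read_camera(n)
def ray(c,uv):
    p=cv2.undistortPoints(np.float64(uv).reshape(-1,1,2),c['mtx'],c['dist_coeffs']).reshape(-1,2)
    d=np.c_[p,np.ones(len(p))]@c['R']; return -c['R'].T@c['t'],d
def onz(c,uv,z):
    o,d=ray(c,uv); return o+d*((z-o[2])/d[:,2])[:,None]
def tri(c1,u1,c2,u2):
    A=[];b=[]
    for c,u in((c1,u1),(c2,u2)):
        o,d=ray(c,u);d=d[0]/np.linalg.norm(d[0]);P=np.eye(3)-np.outer(d,d);A.append(P);b.append(P@o)
    x,*_=np.linalg.lstsq(np.vstack(A),np.hstack(b),rcond=None);return x
def proj(c,X):
    return cv2.projectPoints(np.float64(X).reshape(-1,1,3),cv2.Rodrigues(c['R'])[0],c['t'],c['mtx'],c['dist_coeffs'])[0].reshape(-1,2)
def mask(c,lo,hi,box=None):
    m=cv2.inRange(cv2.cvtColor(c['color'],cv2.COLOR_RGB2HSV),lo,hi)
    if box: k=np.zeros_like(m);x0,y0,x1,y1=box;k[y0:y1,x0:x1]=255;m&=k
    return m
def blobs(m,amin=8):
    n,l,s,ce=cv2.connectedComponentsWithStats(m)
    return [(ce[i].round(1).tolist(),int(s[i,4])) for i in range(1,n) if s[i,4]>=amin]
def crop(c,box,f,name):
    x0,y0,x1,y1=box;im=cv2.resize(c['color'][y0:y1,x0:x1,::-1],None,fx=f,fy=f,interpolation=cv2.INTER_CUBIC)
    cv2.imwrite(name,im) if name else None;return im
E
python3 - <<'E'
from h import *
t=cam('top');s=cam('scene')
m=mask(t,(50,120,60),(75,255,255),(280,160,340,262));ct=max(cv2.findContours(m,0,1)[0],key=cv2.contourArea)
r=cv2.minAreaRect(ct);b=onz(t,cv2.boxPoints(r),.003);print('mat',b.round(3).tolist(),b.mean(0))
R=[mask(t,(0,120,80),(8,255,255),(220,155,270,255))|mask(t,(172,120,80),(180,255,255),(220,155,270,255)),mask(s,(0,120,80),(8,255,255),(370,180,420,250))|mask(s,(172,120,80),(180,255,255),(370,180,420,250))]
for c,k in zip((t,s),R):
    for uv,a in blobs(k,4): print('red',uv,a,onz(c,uv,.036)[0].round(4))
for c,bx in((t,(370,220,410,240)),(s,(245,160,270,185))):
    print('knob',blobs(mask(c,(5,150,120),(18,255,255),bx)))
a=crop(t,(350,165,420,245),7,None);b=crop(s,(225,155,290,235),7,None)
w=np.hstack([a[:560],b[:560]])[:, :945];w=cv2.resize(w,None,fx=.84,fy=.84);cv2.imwrite('pics/clamp1.png',w)
a=crop(t,(215,150,275,260),5,None);b=crop(s,(360,175,425,255),6,None)
H=np.zeros((550,700,3),np.uint8);H[:550,:300]=a;H[:480,300:690]=b;cv2.imwrite('pics/cradle1.png',H)
E
```

```text
mat [[0.666, 0.062, 0.003], [0.669, -0.044, 0.003], [0.397, -0.05, 0.003], [0.394, 0.053, 0.003]] [0.53132843 0.00525804 0.003     ]
red [239.4, 167.3] 52 [0.6584 0.236  0.036 ]
red [246.9, 239.0] 57 [0.4348 0.2006 0.036 ]
red [384.1, 192.9] 33 [0.4355 0.204  0.036 ]
red [403.5, 236.1] 28 [0.6559 0.2393 0.036 ]
knob [([391.1, 226.6], 63)]
knob [([255.6, 171.0], 68)]
```

View pics/clamp1.png

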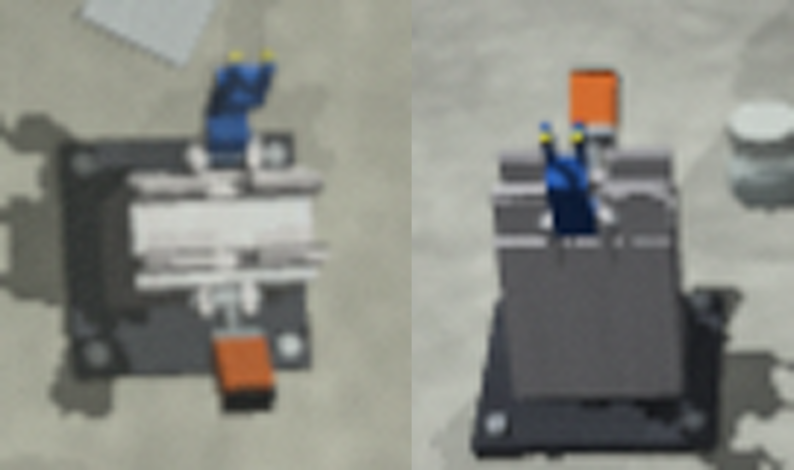

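View pics/cradle1.png

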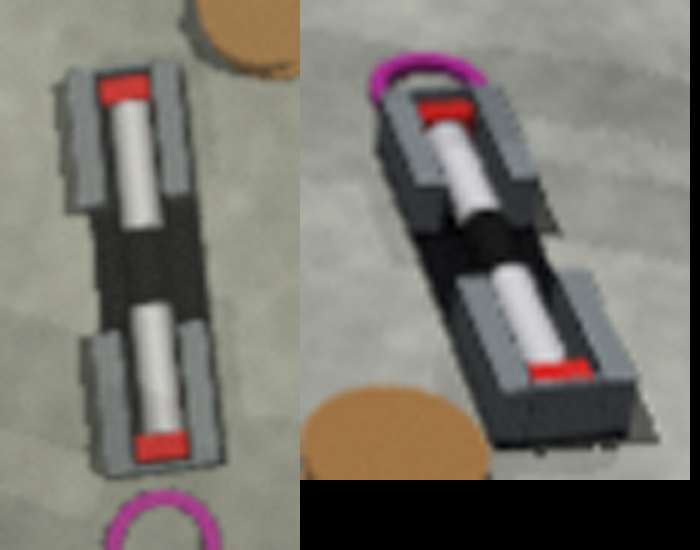

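```bash
python3 - <<'E'
from h import *
t=cam('top');s=cam('scene')
k=5.88
f=lambda L,o:[(x/k+o[0]-.4,y/k+o[1]-.4) for x,y in L]
scr=f([(85,163),(275,153),(290,345),(98,352)],(350,165))
P=onz(t,scr,.012);print('screws top',P.round(4).tolist(),P.mean(0))
pc=f([(65,140),(293,135),(310,370),(70,378)],(350,165))
P=onz(t,pc,.010);print('plate top',P.round(4).tolist(),P.mean(0))
o=(225-412/k,155)
P=onz(s,f([(475,455),(713,453)],o),.0);print('plate front scene',P.round(4).tolist())
P=onz(s,f([(496,422),(696,418)],o),.012);print('screws scene',P.round(4).tolist())
# channel wall outer top edges in top view z .141
P=onz(t,f([(133,180),(322,180),(135,278),(325,255)],(350,165)),.141);print('walls',P.round(4).tolist(),P.mean(0))
P=onz(s,f([(493,190),(677,188),(497,240),(672,240)],o),.141);print('walls sc',P.round(4).tolist(),P.mean(0))
y1=blobs(mask(t,(22,120,120),(35,255,255),(375,165,405,190)),1);y2=blobs(mask(s,(22,100,100),(35,255,255),(235,165,265,185)),1);print(y1,y2)
print('knob',tri(t,[391.1,226.6],s,[255.6,171.0]))
y1=sorted(y1);y2=sorted(y2)
tp=f([(236,56),(267,56)],(350,165));sp=f([(546,137),(578,137)],o)
for a,b in zip(tp,sp[::-1]): print('lip',tri(t,a,s,b))
# note image x is mirrored between the views
# bright wall mask
g=cv2.cvtColor(t['color'],cv2.COLOR_RGB2GRAY);
m=mask(t,(0,0,175),(180,40,255),(365,190,412,220));c=cv2.findContours(m,0,1)[0]
r=cv2.minAreaRect(np.vstack(c));P=onz(t,cv2.boxPoints(r),.135);print('bright',r,P.round(4).tolist(),P.mean(0))
E
```

```text
screws top [[0.5944, -0.1607, 0.012], [0.603, -0.2647, 0.012], [0.4983, -0.2723, 0.012], [0.4918, -0.1685, 0.012]] [ 0.546887   -0.21654536  0.012     ]
plate top [[0.6071, -0.15, 0.01], [0.6137, -0.2751, 0.01], [0.4853, -0.2835, 0.01], [0.4776, -0.1538, 0.01]] [ 0.54593288 -0.21560902  0.01      ]
plate front scene [[0.6121, -0.2731, 0.0], [0.6059, -0.1473, 0.0]]
screws scene [[0.5989, -0.263, 0.012], [0.5918, -0.1572, 0.012]]
walls [[0.5641, -0.166, 0.141], [0.5669, -0.2587, 0.141], [0.5162, -0.1672, 0.141], [0.53, -0.2598, 0.141]] [ 0.54431412 -0.21292237  0.141     ]
walls sc [[0.569, -0.2562, 0.141], [0.5639, -0.1628, 0.141], [0.6123, -0.2464, 0.141], [0.6092, -0.1598, 0.141]] [ 0.58858495 -0.20631162  0.141     ]
[] [([247.5, 178.0], 2), ([252.5, 178.0], 2)]
knob [ 0.47581068 -0.21932682  0.13923988]
lip [ 0.61308863 -0.20212959  0.20378421]
lip [ 0.61360168 -0.21704889  0.20370333]
bright ((391.0, 203.5), (36.0, 27.0), 0.0) [[0.5023, -0.1695, 0.135], [0.5804, -0.1692, 0.135], [0.5836, -0.2738, 0.135], [0.5051, -0.273, 0.135]] [ 0.54285909 -0.22137128  0.135     ]
```

```bash
python3 -m inch '[[-1,0.05,-0.045,0,0.05],[-1,0.1,-0.09,0,0.1],[-1,0.15,-0.135,0,0.15],[-1,0.2,-0.18,0,0.2],[-1,0.25,-0.225,-0.02,0.25],[-1,0.3,-0.27,-0.04,0.3],[-1,0.35,-0.315,-0.06,0.35],[-1,0.4025,-0.362,-0.08,0.401]]' 40; python3 -m inch '[[-1,0,0,0,0]]'
```

```text
t: 1.3
tool_pos: [0.51, 0.2524, 0.1523]
orientation: [-1.129, -1.327, 1.327]
force: [-0.5, 0.6, 0.2]
opening: 0.0929
t: 1.42
tool_pos: [0.5115, 0.2488, 0.1504]
orientation: [-1.131, -1.321, 1.326]
force: [-0.7, -0.2, 0.3]
opening: 0.0929
```

```bash
cat > st.py <<'E'
from plant import robot;from scipy.spatial.transform import Rotation as R;import numpy as np
s=robot.read_state();M=R.from_rotvec(s['orientation']).as_matrix()
print('tcp',s['tool_pos'].round(4),'jaw',round(float(np.arctan2(M[1,0],M[0,0])),4),'down',M[:,1].round(3),'open',round(s['opening'],4),'F',s['force'].round(1),'t',round(s['t'],2),'q6',round(s['q'][5],2))
E
python3 st.py
```

```text
tcp [0.5115 0.2488 0.1504] jaw 1.7273 down [-0.002 -0.002 -1.   ] open 0.0929 F [-0.7 -0.2  0.3] t 1.43 q6 -1.36
```

```bash
python3 -m inch '[[-1,0.0345,-0.029,-0.03,0],[-1,0.0345,-0.029,-0.06,0],[-1,0.0345,-0.029,-0.09,0],[-1,0.0345,-0.029,-0.09,0],[-1,0.0345,-0.029,-0.09,0]]'; python3 st.py; python3 - <<'E'
from h import *
t=cam('top');s=cam('scene')
a=crop(t,(200,140,290,260),4,None);b=crop(s,(345,155,435,265),4,None)
H=np.zeros((480,720,3),np.uint8);H[:,:360]=a;H[:440,360:]=b;cv2.imwrite('pics/grasp1.png',H)
E
```

```text
t: 2.05
tool_pos: [0.5464, 0.2206, 0.0619]
orientation: [-1.132, -1.323, 1.325]
force: [-0.2, -0.1, 0.3]
opening: 0.0929
tcp [0.5464 0.2206 0.0619] jaw 1.728 down [-0.    -0.001 -1.   ] open 0.0929 F [-0.2 -0.1  0.3] t 2.05 q6 -1.43
```

View pics/grasp1.png

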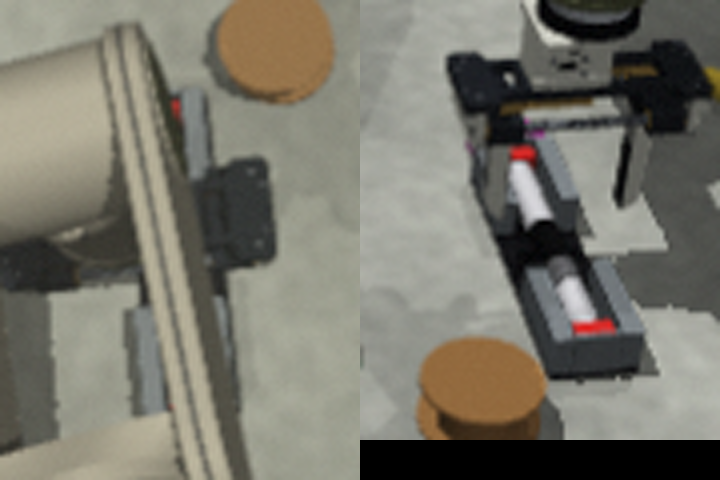

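```bash
python3 -m inch '[[-1,0,0,-0.03,0],[-1,0,0,-0.053,0],[-1,0,0,-0.053,0],[-1,0,0,-0.053,0]]'; python3 -m inch '[[1,0,0,0,0],[1,0,0,0,0],[1,0,0,0,0],[1,0,0,0,0]]' 40; python3 st.py
```

```text
t: 2.65
tool_pos: [0.5483, 0.2211, 0.0113]
orientation: [-1.134, -1.326, 1.323]
force: [0.2, -0.7, 0.1]
opening: 0.0929
t: 3.15
tool_pos: [0.5483, 0.2211, 0.0114]
orientation: [-1.134, -1.326, 1.323]
force: [-0.9, -0.8, 0.8]
opening: 0.0579
tcp [0.5483 0.2211 0.0114] jaw 1.728 down [ 0.004 -0.    -1.   ] open 0.0579 F [-0.9 -0.8  0.8] t 3.15 q6 -1.43
```

```bash
python3 -m inch '[[1,0,0,0,0],[1,0,0,0,0],[1,0,0,0,0],[1,0,0,0,0],[1,0,0,0,0]]'; python3 -m inch '[[1,0,0,0,0],[1,0,0,0.02,0],[1,0,0,0.05,0],[1,0,0,0.09,0],[1,0,0,0.09,0]]'; python3 st.py
```

```text
t: 3.78
tool_pos: [0.5482, 0.221, 0.0114]
orientation: [-1.134, -1.326, 1.323]
force: [0.4, -0.4, -1.2]
opening: 0.0239
t: 4.4
tool_pos: [0.5516, 0.2221, 0.1073]
orientation: [-1.139, -1.334, 1.317]
force: [-1.2, 0.5, -1.4]
opening: 0.0239
tcp [0.5516 0.2221 0.1073] jaw 1.728 down [ 0.012  0.002 -1.   ] open 0.0239 F [-1.2  0.5 -1.4] t 4.4 q6 -1.43
```

```bash
python3 -m inch '[[1,-0.005,-0.05,0,-0.03],[1,-0.01,-0.1,0,-0.07],[1,-0.016,-0.16,-0.02,-0.1],[1,-0.0216,-0.217,-0.04,-0.137],[1,-0.0216,-0.217,-0.06,-0.137],[1,-0.0216,-0.217,-0.06,-0.137],[1,-0.0216,-0.217,-0.06,-0.137]]'; python3 st.py
```

```text
t: 5.28
tool_pos: [0.5303, 0.0057, 0.048]
orientation: [-1.208, -1.234, 1.218]
force: [-0.0, 0.9, -0.9]
opening: 0.0242
tcp [0.5303 0.0057 0.048 ] jaw 1.5919 down [ 0.013  0.001 -1.   ] open 0.0242 F [-0.   0.9 -0.9] t 5.28 q6 -1.68
```

```bash
python3 -m inch '[[1,0,0,-0.015,0],[1,0,0,-0.03,0],[1,0,0,-0.038,0],[1,0,0,-0.039,0],[1,0,0,-0.039,0]]'; python3 st.py; python3 -m inch '[[-1,0,0,0,0],[-1,0,0,0,0],[-1,0,0,0,0],[-1,0,0,0,0],[-1,0,0,0,0]]';python3 st.py
```

```text
t: 5.9
tool_pos: [0.5302, 0.0057, 0.0089]
orientation: [-1.208, -1.234, 1.219]
force: [-0.7, 0.2, -0.4]
opening: 0.0243
tcp [0.5302 0.0057 0.0089] jaw 1.5919 down [ 0.012  0.001 -1.   ] open 0.0243 F [-0.7  0.2 -0.4] t 5.9 q6 -1.68
t: 6.52
tool_pos: [0.5302, 0.0057, 0.0089]
orientation: [-1.208, -1.234, 1.218]
force: [0.5, -0.1, 0.0]
opening: 0.0696
tcp [0.5302 0.0057 0.0089] jaw 1.5919 down [ 0.012  0.001 -1.   ] open 0.0696 F [ 0.5 -0.1  0. ] t 6.53 q6 -1.68
```

```bash
python3 -m inch '[[-1,0,0,0.03,0],[-1,0,0,0.07,0],[-1,-0.04,0,0.07,0],[-1,-0.077,0,0.07,0],[-1,-0.077,0,0.07,0],[-1,-0.077,0,0.07,0]]'; python3 st.py; python3 - <<'E'
from h import *
t=cam('top');s=cam('scene')
for c,bx in((t,(270,150,350,275)),(s,(295,180,360,260))):
    m=mask(c,(0,120,60),(8,255,255),bx)|mask(c,(172,120,60),(180,255,255),bx)
    for uv,a in blobs(m,4): print('red',uv,a,onz(c,uv,.033)[0].round(4))
    m=mask(c,(0,0,0),(180,255,60),bx);
    for uv,a in blobs(m,10): print('blk',uv,a,onz(c,uv,.03)[0].round(4))
b=crop(s,(280,150,370,260),5,'pics/mat1.png')
E
```

```text
t: 7.28
tool_pos: [0.454, 0.0056, 0.0794]
orientation: [-1.209, -1.235, 1.218]
force: [0.7, -1.0, -0.5]
opening: 0.0932
tcp [0.454  0.0056 0.0794] jaw 1.5918 down [ 0.014  0.    -1.   ] open 0.0932 F [ 0.7 -1.  -0.5] t 7.28 q6 -1.69
red [311.9, 175.6] 37 [0.6393 0.0073 0.033 ]
red [310.2, 248.2] 24 [0.4122 0.0063 0.033 ]
red [325.8, 189.4] 30 [0.4178 0.006  0.033 ]
red [326.1, 235.4] 93 [0.6561 0.0093 0.033 ]
blk [326.8, 210.7] 74 [0.5327 0.0104 0.03  ]
```

View pics/mat1.png

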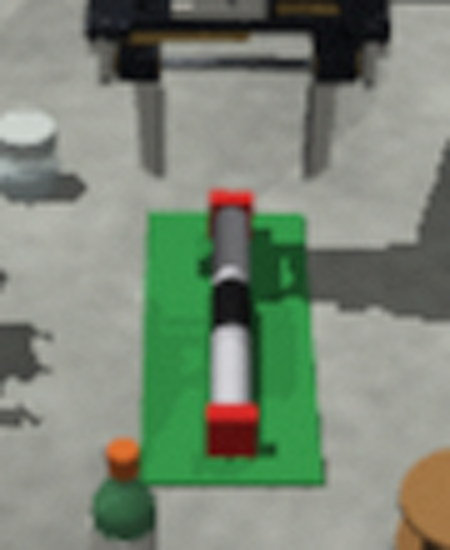

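```bash
python3 -m inch '[[-1,-0.002,0,-0.03,0],[-1,-0.002,0,-0.06,0],[-1,-0.002,0,-0.07,0],[-1,-0.002,0,-0.07,0]]'; python3 -m inch '[[1,-0.002,0,0,0],[1,0,0,0,0],[1,0,0,0,0],[1,0,0,0,0],[1,0,0,0,0],[1,0,0,0,0],[1,0,0,0,0],[1,0,0,0,0]]' 60; python3 -m inch '[[1,0,0,0,0],[1,0,0,0.02,0],[1,0,0,0.05,0],[1,0,0,0.09,0],[1,0,0,0.09,0]]'; python3 st.py; python3 - <<'E'
from h import *
t=cam('top');s=cam('scene')
for c,bx in((t,(270,150,350,275)),(s,(295,160,360,260))):
    m=mask(c,(0,120,60),(8,255,255),bx)|mask(c,(172,120,60),(180,255,255),bx)
    for uv,a in blobs(m,4): print('red',uv,a,onz(c,uv,.125)[0].round(4))
E
```

```text
t: 7.88
tool_pos: [0.4522, 0.0056, 0.009]
orientation: [-1.208, -1.234, 1.219]
force: [1.0, 0.1, -0.5]
opening: 0.093
t: 8.88
tool_pos: [0.4521, 0.0056, 0.009]
orientation: [-1.208, -1.234, 1.219]
force: [0.0, -0.7, 0.1]
opening: 0.0238
t: 9.5
tool_pos: [0.4548, 0.0054, 0.1024]
orientation: [-1.213, -1.238, 1.216]
force: [-0.1, 0.3, -1.1]
opening: 0.0237
tcp [0.4548 0.0054 0.1024] jaw 1.5919 down [ 0.018 -0.    -1.   ] open 0.0237 F [-0.1  0.3 -1.1] t 9.5 q6 -1.69
red [312.4, 167.8] 45 [0.6428 0.007  0.125 ]
red [326.6, 167.1] 25 [0.4214 0.0069 0.125 ]
red [326.6, 212.3] 105 [0.6625 0.009  0.125 ]
```

```bash
python3 -m inch '[[1,0,0,0.05,0],[1,0,0,0.1,-0.1],[1,0.01,-0.02,0.15,-0.28],[1,0.02,-0.04,0.155,-0.46],[1,0.03,-0.06,0.155,-0.64],[1,0.04,-0.08,0.155,-0.82],[1,0.05,-0.1,0.155,-1.0],[1,0.06,-0.11,0.155,-1.18]]'; python3 st.py
```

```text
t: 10.6
tool_pos: [0.5116, -0.1051, 0.2513]
orientation: [-1.558, -0.318, 0.319]
force: [-0.2, -0.1, -1.2]
opening: 0.0235
tcp [ 0.5116 -0.1051  0.2513] jaw 0.405 down [ 0.002 -0.01  -1.   ] open 0.0235 F [-0.2 -0.1 -1.2] t 10.6 q6 -0.7
```

Remaining: (+0.030, −0.035), turn −0.34.

```bash
python3 -m inch '[[1,0.015,-0.018,0,-0.17],[1,0.03,-0.035,0,-0.34],[1,0.03,-0.035,0,-0.34],[1,0.03,-0.035,0,-0.34],[1,0.03,-0.035,0,-0.34]]'; python3 st.py; python3 - <<'E'
from h import *
t=cam('top');s=cam('scene')
for c,bx in((t,(330,150,450,245)),(s,(200,60,340,200))):
    m=mask(c,(0,120,60),(6,255,255),bx)|mask(c,(172,120,60),(180,255,255),bx)
    for uv,a in blobs(m,4): print('red',uv,a,onz(c,uv,.26)[0].round(4))
a=crop(t,(330,150,450,250),6.5,'pics/over1t.png');b=crop(s,(190,90,330,240),5,None)
a=cv2.resize(crop(t,(340,150,440,250),4,None),(400,400));H=np.zeros((600,800,3),np.uint8);H[:400,:400]=a;b=crop(s,(200,90,300,240),4,None);H[:600,400:]=b;cv2.imwrite('pics/over1.png',H)
E
```

```text
t: 11.22
tool_pos: [0.5411, -0.1394, 0.251]
orientation: [-1.58, -0.051, 0.055]
force: [0.2, -1.0, -1.0]
opening: 0.0236
tcp [ 0.5411 -0.1394  0.251 ] jaw 0.0676 down [-0.002 -0.01  -1.   ] open 0.0236 F [ 0.2 -1.  -1. ] t 11.22 q6 -0.4
red [444.4, 194.7] 69 [ 0.551  -0.3334  0.26  ]
red [288.9, 147.6] 67 [ 0.5366 -0.1034  0.26  ]
red [209.9, 149.1] 78 [ 0.5531 -0.3294  0.26  ]
```

View pics/over1.png

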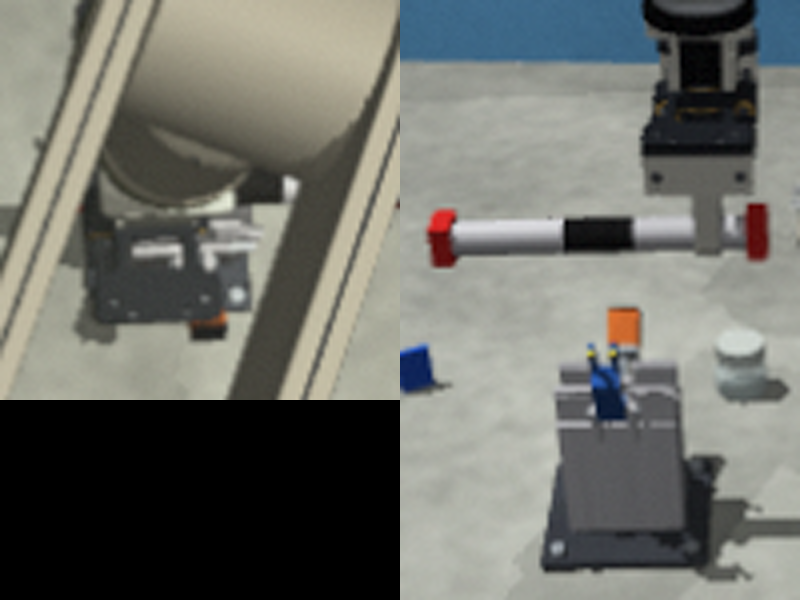

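```bash
python3 -m inch '[[1,0,0,-0.03,0],[1,0,0,-0.06,0],[1,0,0,-0.085,0],[1,0,0,-0.095,0],[1,0,0,-0.102,0],[1,0,0,-0.102,0]]'; python3 st.py;python3 -m inch '[[1,0,0,-0.005,0],[1,0,0,-0.01,0],[1,0,0,-0.012,0]]'; python3 st.py; python3 - <<'E'
from h import *
s=cam('scene');crop(s,(200,110,310,210),7,'pics/low1.png')
E
```

```text
t: 12.08
tool_pos: [0.5415, -0.1396, 0.1499]
orientation: [-1.58, -0.051, 0.054]
force: [0.3, 0.6, -0.8]
opening: 0.0235
tcp [ 0.5415 -0.1396  0.1499] jaw 0.067 down [-0.001 -0.01  -1.   ] open 0.0235 F [ 0.3  0.6 -0.8] t 12.07 q6 -0.4
t: 12.45
tool_pos: [0.5414, -0.1396, 0.1375]
orientation: [-1.58, -0.051, 0.054]
force: [0.2, 0.1, -1.4]
opening: 0.0236
tcp [ 0.5414 -0.1396  0.1375] jaw 0.067 down [-0.002 -0.01  -1.   ] open 0.0236 F [ 0.2  0.1 -1.4] t 12.45 q6 -0.4
```

View pics/low1.png

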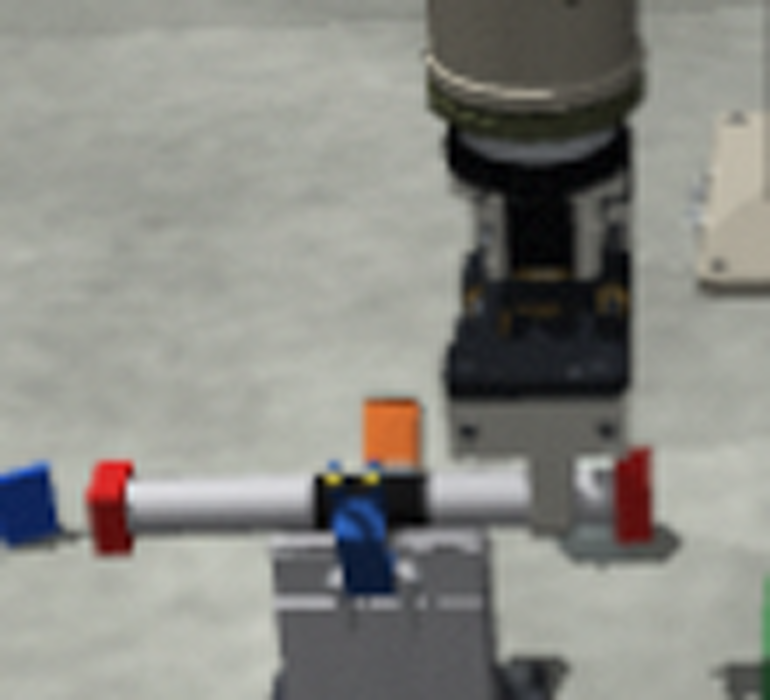

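```bash
python3 -m inch '[[1,0,0.003,-0.004,0],[1,0,0.003,-0.009,0],[1,0,0.003,-0.014,0],[1,0,0.003,-0.014,0]]'; python3 st.py
```

```text
t: 13.0
tool_pos: [0.5415, -0.1365, 0.123]
orientation: [-1.58, -0.051, 0.054]
force: [3.3, 0.2, -0.1]
opening: 0.0239
tcp [ 0.5415 -0.1365  0.123 ] jaw 0.0673 down [-0.002 -0.01  -1.   ] open 0.0239 F [ 3.3  0.2 -0.1] t 13.0 q6 -0.4
```

```bash
python3 -m inch '[[1,0.001,0,-0.004,0],[1,0.001,0,-0.007,0],[1,0.001,0,-0.007,0]]'; python3 st.py; python3 -c "
from plant import robot;print(robot.read_state()['wrist_torque'])"
```

```text
t: 13.38
tool_pos: [0.5424, -0.1365, 0.1158]
orientation: [-1.58, -0.051, 0.055]
force: [1.6, 0.6, -0.1]
opening: 0.0235
tcp [ 0.5424 -0.1365  0.1158] jaw 0.0673 down [-0.002 -0.01  -1.   ] open 0.0235 F [ 1.6  0.6 -0.1] t 13.38 q6 -0.4
[-0.13187092 -0.20894792  0.18882918]
```

```bash
python3 -m inch '[[1,0,0,-0.001,0],[1,0,0,-0.001,0]]'; python3 st.py; python3 -m inch '[[-0.4,0,0,0,0],[-0.4,0,0,0,0],[-0.4,0,0,0,0],[-0.4,0,0,0,0],[-0.4,0,0,0,0],[-0.4,0,0,0,0]]'; python3 st.py;python3 -m inch '[[-0.4,0,0,0.04,0],[-0.4,0,0,0.09,0],[-0.4,0,0.04,0.15,0],[-0.4,0,0.1,0.17,0],[-0.4,0,0.15,0.17,0],[-0.4,0,0.15,0.17,0]]'; python3 st.py
python3 - <<'E'
from h import *
t=cam('top');s=cam('scene')
for c,bx in((t,(330,150,450,245)),(s,(200,60,340,220))):
    m=mask(c,(0,120,60),(6,255,255),bx)|mask(c,(172,120,60),(180,255,255),bx)
    for uv,a in blobs(m,4): print('red',uv,a,onz(c,uv,.135)[0].round(4))
H=np.zeros((560,800,3),np.uint8);H[:480,:400]=cv2.resize(crop(t,(340,145,440,265),4,None),(400,480));H[:480,400:]=crop(s,(200,130,300,250),4,None);cv2.imwrite('pics/seat1.png',H)
E
```

```text
t: 13.62
tool_pos: [0.5424, -0.1364, 0.1153]
orientation: [-1.58, -0.051, 0.055]
force: [-0.4, 2.3, 4.2]
opening: 0.0235
tcp [ 0.5424 -0.1364  0.1153] jaw 0.0673 down [-0.002 -0.01  -1.   ] open 0.0235 F [-0.4  2.3  4.2] t 13.62 q6 -0.4
t: 14.38
tool_pos: [0.5424, -0.1364, 0.1153]
orientation: [-1.58, -0.051, 0.055]
force: [0.3, -0.2, -0.3]
opening: 0.0648
tcp [ 0.5424 -0.1364  0.1153] jaw 0.0673 down [-0.002 -0.01  -1.   ] open 0.0648 F [ 0.3 -0.2 -0.3] t 14.38 q6 -0.4
t: 15.12
tool_pos: [0.5426, 0.0172, 0.2863]
orientation: [-1.579, -0.057, 0.057]
force: [0.2, -0.4, -0.5]
opening: 0.0651
tcp [0.5426 0.0172 0.2863] jaw 0.0724 down [ 0.    -0.009 -1.   ] open 0.0651 F [ 0.2 -0.4 -0.5] t 15.12 q6 -0.13
red [427.5, 200.9] 56 [ 0.5533 -0.3273  0.135 ]
red [349.7, 204.1] 59 [ 0.5375 -0.1024  0.135 ]
red [291.1, 185.8] 63 [ 0.5488 -0.0998  0.135 ]
red [217.0, 187.7] 66 [ 0.5668 -0.3223  0.135 ]
```

View pics/seat1.png

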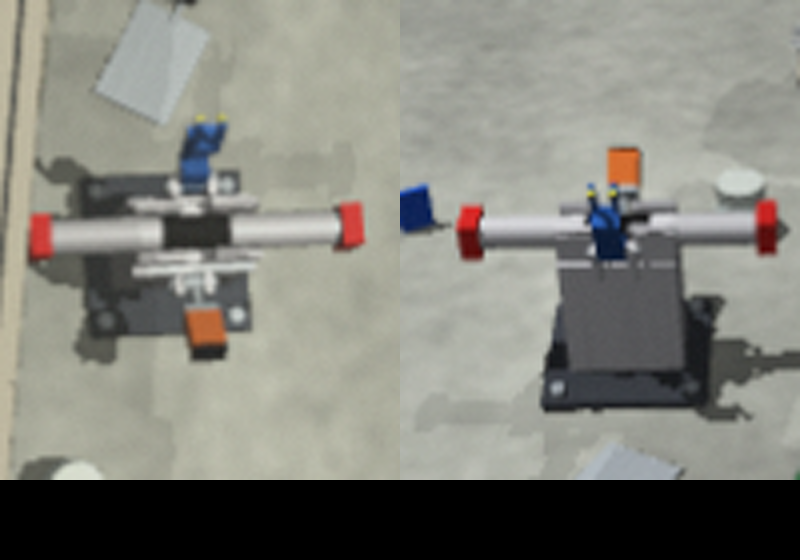

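```bash
python3 -m inch '[[1,0.03,-0.03,0,-0.18],[1,0.06,-0.06,0,-0.36],[1,0.09,-0.09,0,-0.54],[1,0.0947,-0.12,0,-0.72],[1,0.0947,-0.15,0,-0.9],[1,0.0947,-0.18,0,-1.08],[1,0.0947,-0.21,0,-1.26],[1,0.0947,-0.2241,0,-1.44]]' 20; python3 st.py
```

```text
t: 16.23
tool_pos: [0.6358, -0.2142, 0.2841]
orientation: [-1.301, 1.078, -1.061]
force: [0.1, 1.2, 0.1]
opening: 0.0001
tcp [ 0.6358 -0.2142  0.2841] jaw -1.3808 down [-0.012  0.    -1.   ] open 0.0001 F [0.1 1.2 0.1] t 16.23 q6 0.98
```

```bash
python3 - <<'E'
from h import *
t=cam('top');s=cam('scene')
H=np.zeros((480,800,3),np.uint8);H[:480,:400]=cv2.resize(crop(t,(340,145,440,265),4,None),(400,480));H[:480,400:]=crop(s,(200,110,300,230),4,None);cv2.imwrite('pics/cap1.png',H)
E
python3 -m inch '[[1,0.003,0.005,0,-0.123],[1,0.003,0.007,-0.03,-0.123],[1,0.003,0.007,-0.07,-0.123],[1,0.003,0.007,-0.104,-0.123],[1,0.003,0.007,-0.104,-0.123]]'; python3 st.py
```

```text
t: 16.95
tool_pos: [0.6362, -0.2063, 0.1758]
orientation: [-1.253, 1.172, -1.142]
force: [-1.1, 0.5, 0.0]
opening: 0.0006
tcp [ 0.6362 -0.2063  0.1758] jaw -1.4977 down [-0.019  0.005 -1.   ] open 0.0006 F [-1.1  0.5  0. ] t 16.95 q6 1.11
```

```bash
python3 -m inch '[[1,-0.012,-0.001,0.002,0],[1,-0.022,-0.0015,0.004,0],[1,-0.032,-0.002,0.004,0],[1,-0.042,-0.003,0.004,0],[1,-0.052,-0.0035,0.004,0],[1,-0.06,-0.004,0.004,0],[1,-0.06,-0.004,0.004,0]]'; python3 st.py
python3 - <<'E'
from h import *
s=cam('scene');t=cam('top');b=crop(s,(200,110,310,220),5,None);H=np.zeros((550,800,3),np.uint8);H[:550,:550]=b;H[:360,550:]=crop(t,(350,155,410,245),4,None)[:360,:240].repeat(1,1) if 0 else cv2.resize(crop(t,(350,155,410,245),4,None),(250,360));cv2.imwrite('pics/cap2.png',H)
E
```

```text
t: 17.82
tool_pos: [0.5774, -0.2112, 0.185]
orientation: [-1.251, 1.165, -1.147]
force: [-3.3, 2.2, 18.5]
opening: 0.0003
tcp [ 0.5774 -0.2112  0.185 ] jaw -1.4973 down [-0.013  0.002 -1.   ] open 0.0003 F [-3.3  2.2 18.5] t 17.82 q6 1.07
```

View pics/cap2.png

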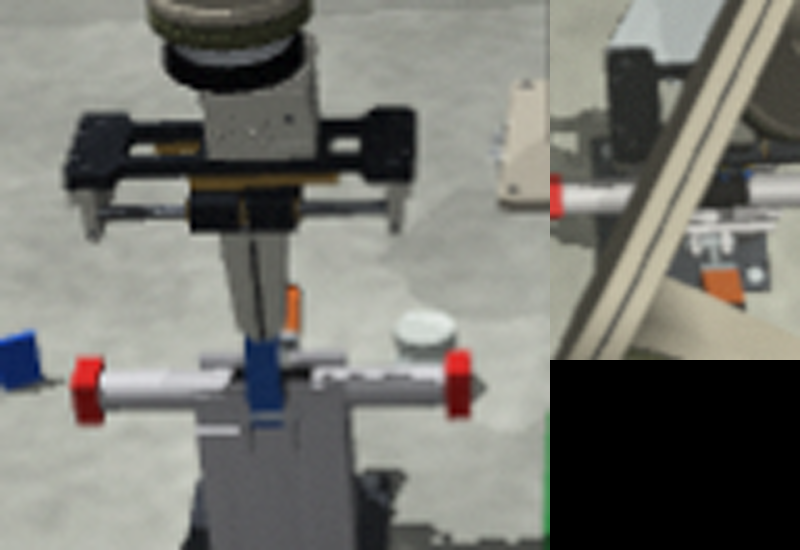

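```bash
python3 -m inch '[[1,0,0,0.006,0],[1,-0.008,-0.0005,0.006,0],[1,-0.016,-0.001,0.006,0],[1,-0.026,-0.002,0.005,0],[1,-0.035,-0.0025,0.003,0],[1,-0.045,-0.003,0.0,0],[1,-0.045,-0.003,0.0,0]]'; python3 st.py
```

```text
t: 18.8
tool_pos: [0.5313, -0.2142, 0.1846]
orientation: [-1.252, 1.167, -1.146]
force: [0.8, 0.9, -0.9]
opening: 0.0007
tcp [ 0.5313 -0.2142  0.1846] jaw -1.4976 down [-0.015  0.002 -1.   ] open 0.0007 F [ 0.8  0.9 -0.9] t 18.8 q6 1.03
```

```bash
python3 -m inch '[[1,0,0,0.025,0],[1,0.018,0.001,0.025,0],[1,0.018,0.001,0.01,0],[1,0.018,0.001,-0.005,0],[1,0.016,0.001,-0.015,0],[1,0.014,0.001,-0.022,0],[1,0.012,0.001,-0.028,0]]'; python3 st.py
```

```text
t: 19.68
tool_pos: [0.5424, -0.213, 0.1552]
orientation: [-1.252, 1.169, -1.145]
force: [-1.4, 0.0, 2.1]
opening: 0.0004
tcp [ 0.5424 -0.213   0.1552] jaw -1.4979 down [-0.016  0.003 -1.   ] open 0.0004 F [-1.4  0.   2.1] t 19.68 q6 1.04
```

Pressing with 2 N, going the right way; continue to about 0.143.

```bash
python3 -m inch '[[1,-0.002,0,-0.004,0],[1,-0.004,0,-0.008,0],[1,-0.004,0,-0.0105,0],[1,-0.004,0,-0.0115,0]]'; python3 st.py;  python3 -m inch '[[1,-0.002,0,-0.001,0],[1,-0.004,0,-0.0015,0]]'; python3 st.py
```

```text
t: 20.18
tool_pos: [0.5381, -0.213, 0.1446]
orientation: [-1.253, 1.169, -1.145]
force: [-8.0, 2.7, 13.4]
opening: 0.0001
tcp [ 0.5381 -0.213   0.1446] jaw -1.4978 down [-0.017  0.003 -1.   ] open 0.0001 F [-8.   2.7 13.4] t 20.18 q6 1.04
t: 20.42
tool_pos: [0.5359, -0.2132, 0.1447]
orientation: [-1.25, 1.165, -1.148]
force: [5.2, 0.2, 6.2]
opening: 0.0004
tcp [ 0.5359 -0.2132  0.1447] jaw -1.4976 down [-0.012  0.002 -1.   ] open 0.0004 F [5.2 0.2 6.2] t 20.43 q6 1.03
```

```bash
python3 -m inch '[[1,0,0,0.02,0],[1,0,0,0.06,0],[-0.1,-0.03,-0.002,0.085,0],[-0.1,-0.065,-0.005,0.085,-0.005],[-0.1,-0.065,-0.005,0.085,-0.005],[-0.1,-0.065,-0.005,0.085,-0.005]]'; python3 st.py
python3 - <<'E'
from h import *
s=cam('scene');t=cam('top')
print(blobs(mask(s,(5,150,120),(18,255,255),(235,150,280,195))),blobs(mask(t,(5,150,120),(18,255,255),(370,200,410,245))))
b=crop(s,(200,110,310,220),5,None);H=np.zeros((550,800,3),np.uint8);H[:550,:550]=b;H[:360,550:]=cv2.resize(crop(t,(350,155,410,245),4,None),(250,360));cv2.imwrite('pics/cap3.png',H)
E
```

```text
t: 21.18
tool_pos: [0.4713, -0.2183, 0.2303]
orientation: [-1.248, 1.168, -1.152]
force: [0.5, 0.8, 0.1]
opening: 0.0359
tcp [ 0.4713 -0.2183  0.2303] jaw -1.5029 down [-0.012  0.002 -1.   ] open 0.0359 F [0.5 0.8 0.1] t 21.18 q6 0.97
[([252.8, 172.0], 22)] []
```

View pics/cap3.png

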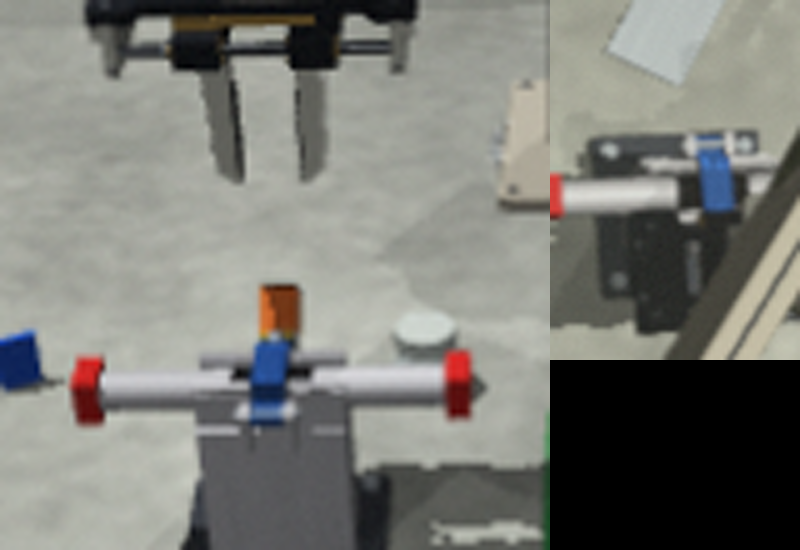

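```bash
python3 - <<'E'
from h import *
s=cam('scene');C=np.array([.5475,-.213]);X=np.array([.9977,.0675]);Y=np.array([-.0675,.9977])
def p(x,y,z): return proj(s,np.r_[C+X*x+Y*y,z])[0].round(1)
print('knob mid',p(-.0772,0,.132),'knob upper face',p(-.0715,0,.138),'cap top mid',p(0,0,.1445))
print('1mm y',p(-.0772,.001,.132)-p(-.0772,0,.132))
b=1.;
for b in(.9,.98,1.06,1.15):
  print(b,[p(-.034-r*np.sin(b)+.009*np.cos(b),0,.103+r*np.cos(b)+.009*np.sin(b)).tolist() for r in(.034,.066)])
E
```

```text
knob mid [256. 172.] knob upper face [255.7 171.3] cap top mid [253.7 182.2]
1mm y [0.3 0. ]
0.9 [[255.5, 176.0], [255.6, 166.4]]
0.98 [[255.6, 176.1], [255.8, 166.8]]
1.06 [[255.7, 176.2], [256.0, 167.4]]
1.15 [[255.8, 176.5], [256.2, 168.1]]
```

```bash
python3 -m inch '[[-0.15,-0.001,0,0,0],[-0.15,-0.001,0,-0.03,0],[-0.15,-0.001,0,-0.07,0],[-0.15,-0.001,0,-0.1,0],[-0.15,-0.001,0,-0.117,0],[-0.15,-0.001,0,-0.117,0]]'; python3 st.py;  python3 -m inch '[[1,-0.001,0,0,0],[1,0,0,0,0],[1,0,0,0,0],[1,0,0,0,0],[1,0,0,0,0]]' 35; python3 st.py
```

```text
t: 22.08
tool_pos: [0.4698, -0.2175, 0.1114]
orientation: [-1.249, 1.171, -1.148]
force: [-0.3, 0.5, 0.3]
opening: 0.0537
tcp [ 0.4698 -0.2175  0.1114] jaw -1.5019 down [-0.015  0.003 -1.   ] open 0.0537 F [-0.3  0.5  0.3] t 22.07 q6 0.97
t: 22.7
tool_pos: [0.4706, -0.2207, 0.1128]
orientation: [-1.251, 1.167, -1.154]
force: [0.2, -11.6, -0.5]
opening: 0.024
tcp [ 0.4706 -0.2207  0.1128] jaw -1.5027 down [-0.012 -0.002 -1.   ] open 0.024 F [  0.2 -11.6  -0.5] t 22.7 q6 0.97
```

```bash
python3 -m inch '[[1,-0.004,0,0.003,0],[1,-0.008,-0.0005,0.0055,0],[1,-0.0095,-0.0006,0.0065,0],[1,-0.0095,-0.0006,0.0065,0]]'; python3 st.py; python3 -m inch '[[1,0,0,0,0]]'; python3 st.py
```

```text
t: 23.2
tool_pos: [0.4615, -0.2217, 0.1193]
orientation: [-1.251, 1.166, -1.156]
force: [5.8, -4.4, -7.7]
opening: 0.0236
tcp [ 0.4615 -0.2217  0.1193] jaw -1.5028 down [-0.011 -0.003 -1.   ] open 0.0236 F [ 5.8 -4.4 -7.7] t 23.2 q6 0.96
t: 23.32
tool_pos: [0.4618, -0.2218, 0.1191]
orientation: [-1.25, 1.165, -1.156]
force: [4.3, -2.0, -8.1]
opening: 0.0237
tcp [ 0.4618 -0.2218  0.1191] jaw -1.5027 down [-0.01  -0.004 -1.   ] open 0.0237 F [ 4.3 -2.  -8.1] t 23.32 q6 0.96
```

```bash
python3 -m inch '[[1,0.004,0.0003,0.0075,0],[1,0.0109,0.0007,0.0143,0],[1,0.0186,0.0013,0.02,0],[1,0.0271,0.0018,0.0245,0],[1,0.0362,0.0025,0.0275,0],[1,0.0443,0.003,0.0292,0],[1,0.052,0.0035,0.0295,0],[1,0.052,0.0035,0.0295,0]]'; python3 st.py
```

```text
t: 24.32
tool_pos: [0.5112, -0.2183, 0.1464]
orientation: [-1.254, 1.17, -1.153]
force: [-5.7, -3.3, -8.5]
opening: 0.0233
tcp [ 0.5112 -0.2183  0.1464] jaw -1.5028 down [-0.016 -0.003 -1.   ] open 0.0233 F [-5.7 -3.3 -8.5] t 24.32 q6 1.02
```

```bash
python3 -m inch '[[1,0.002,0.0001,0.001,0],[1,0.004,0.0002,0.001,0],[1,0.004,0.0002,0.001,0]]'; python3 st.py
```

```text
t: 24.7
tool_pos: [0.5124, -0.2182, 0.1454]
orientation: [-1.258, 1.175, -1.149]
force: [-7.0, -4.8, -8.4]
opening: 0.024
tcp [ 0.5124 -0.2182  0.1454] jaw -1.5034 down [-0.023 -0.002 -1.   ] open 0.024 F [-7.  -4.8 -8.4] t 24.7 q6 1.02
```

```bash
python3 -m inch '[[1,0.002,0,-0.004,0],[1,0.002,0,-0.008,0],[1,0.002,0,-0.009,0]]'; python3 st.py; python3 -m inch '[[-0.2,0,0,0,0],[-0.2,0,0,0,0],[-0.2,0,0,0,0],[-0.2,0,0,0,0],[-0.2,0,0,0,0]]'; python3 st.py; python3 -m inch '[[-0.2,0,0,0.03,0],[-0.2,0,0,0.08,0],[-0.2,-0.04,0.04,0.12,0],[-0.2,-0.08,0.1,0.12,0],[-0.2,-0.1,0.16,0.12,0],[-0.2,-0.1,0.22,0.12,0],[-0.2,-0.1,0.22,0.12,0]]'; python3 st.py
python3 - <<'E'
from h import *
s=cam('scene');t=cam('top')
for c,bx in((t,(330,150,450,245)),(s,(200,60,340,220))):
    m=mask(c,(0,120,60),(4,255,255),bx)|mask(c,(172,120,60),(180,255,255),bx)
    print([(uv,a,onz(c,uv,.135)[0].round(4).tolist()) for uv,a in blobs(m,15)], 'orange',blobs(mask(c,(5,150,120),(18,255,255),bx)))
C=np.array([.5475,-.2145]);X=np.array([.9977,.0675])
for r,z in((0,.169),(0,.155)): print([proj(c,np.r_[C+X*-.034,z])[0].round(1) for c in(t,s)])
H=np.zeros((540,800,3),np.uint8);H[:540,:360]=crop(t,(355,165,415,255),6,None);H[:540,360:]=crop(s,(215,130,288,220),6,None)[:, :440] if 0 else cv2.resize(crop(s,(218,130,291,220),6,None),(440,540));cv2.imwrite('pics/fin.png',H)
E
```

```text
t: 25.08
tool_pos: [0.5153, -0.2182, 0.1388]
orientation: [-1.257, 1.173, -1.151]
force: [-2.9, 2.9, 13.6]
opening: 0.0236
tcp [ 0.5153 -0.2182  0.1388] jaw -1.503 down [-0.021 -0.003 -1.   ] open 0.0236 F [-2.9  2.9 13.6] t 25.07 q6 1.02
t: 25.7
tool_pos: [0.5151, -0.2181, 0.1385]
orientation: [-1.257, 1.174, -1.15]
force: [-0.3, -0.0, 0.5]
opening: 0.0557
tcp [ 0.5151 -0.2181  0.1385] jaw -1.5031 down [-0.021 -0.002 -1.   ] open 0.0557 F [-0.3 -0.   0.5] t 25.7 q6 1.02
t: 26.58
tool_pos: [0.4147, 0.0047, 0.259]
orientation: [-1.258, 1.17, -1.147]
force: [0.2, 0.1, 0.5]
opening: 0.0557
tcp [0.4147 0.0047 0.259 ] jaw -1.4989 down [-0.02  -0.002 -1.   ] open 0.0557 F [0.2 0.1 0.5] t 26.57 q6 1.39
[([427.5, 200.9], 56, [0.5533, -0.3273, 0.135]), ([349.4, 201.1], 31, [0.5461, -0.1015, 0.135])] orange []
[([291.1, 185.8], 63, [0.5488, -0.0998, 0.135]), ([217.0, 187.6], 65, [0.5663, -0.3224, 0.135])] orange []
[array([392. , 212.1]), array([253.5, 169.4])]
[array([390.9, 212.7]), array([253.9, 173.2])]
```

View pics/fin.png

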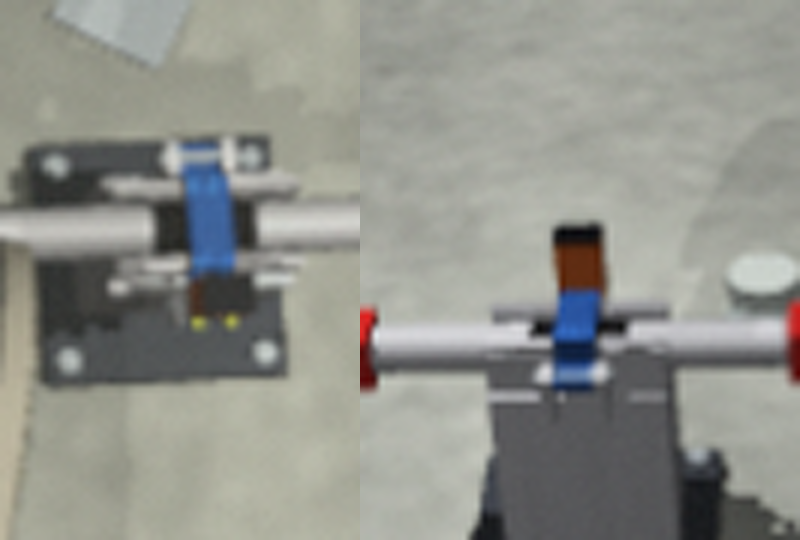

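```bash
python3 - <<'E'
from h import *
s=cam('scene');t=cam('top')
C=np.array([.5475,-.2145]);X=np.array([.9977,.0675]);Y=np.array([-.0675,.9977])
p=lambda c,x,y,z:proj(c,np.r_[C+X*x+Y*y,z])[0].round(1).tolist()
print('lip',p(t,-.0465,0,.135),'cap hinge-end top',p(t,.022,0,.1445),p(s,.022,0,.1445))
for b in(0,.06,.12):
  for k in(0,.004):
    q=[(-.034-(.066+k)*np.sin(b)+e*np.cos(b),0,.103+(.066+k)*np.cos(b)+e*np.sin(b)) for e in(.009,-.009)]
    print(b,k,'top front/back edge: top',[p(t,*i)[1] for i in q],'scene',[p(s,*i)[1] for i in q])
y=mask(t,(20,100,90),(38,255,255),(375,205,405,225));print('yellow',blobs(y,1))
print('top col px392 rows', [(r,t['color'][r,392].tolist()) for r in range(205,222)])
print('scene col 254 rows',[(r,s['color'][r,254].tolist()) for r in range(164,182)])
E
```

```text
lip [389.8, 217.9] cap hinge-end top [388.8, 193.7] [252.6, 186.3]
0 0 top front/back edge: top [208.9, 215.3] scene [170.9, 167.8]
0 0.004 top front/back edge: top [208.7, 215.2] scene [169.8, 166.7]
0.06 0 top front/back edge: top [210.3, 216.8] scene [170.1, 167.3]
0.06 0.004 top front/back edge: top [210.2, 216.7] scene [169.0, 166.2]
0.12 0 top front/back edge: top [211.7, 218.2] scene [169.4, 166.9]
0.12 0.004 top front/back edge: top [211.7, 218.2] scene [168.2, 165.7]
yellow [([393.0, 217.5], 2), ([387.3, 218.3], 3)]
top col px392 rows [(205, [63, 99, 156]), (206, [64, 103, 162]), (207, [69, 118, 186]), (208, [68, 111, 174]), (209, [56, 86, 132]), (210, [53, 69, 96]), (211, [54, 58, 67]), (212, [54, 55, 53]), (213, [56, 57, 55]), (214, [55, 56, 54]), (215, [52, 51, 50]), (216, [53, 53, 51]), (217, [80, 73, 55]), (218, [113, 113, 69]), (219, [95, 100, 79]), (220, [82, 87, 87]), (221, [83, 86, 88])]
scene col 254 rows [(164, [177, 180, 171]), (165, [174, 177, 167]), (166, [163, 166, 157]), (167, [110, 112, 106]), (168, [17, 17, 21]), (169, [17, 15, 19]), (170, [42, 23, 16]), (171, [81, 37, 17]), (172, [93, 40, 16]), (173, [95, 44, 18]), (174, [93, 41, 16]), (175, [95, 45, 19]), (176, [94, 42, 17]), (177, [87, 46, 26]), (178, [65, 61, 95]), (179, [39, 80, 152]), (180, [41, 85, 160]), (181, [42, 83, 159])]
```

```bash
python3 -m inch '[[1,0.02,-0.05,0,0],[1,0.04,-0.1,0,0],[1,0.06,-0.15,0,0],[1,0.08,-0.2,0,0],[1,0.097,-0.2216,-0.03,0],[1,0.097,-0.2216,-0.06,0],[1,0.097,-0.2216,-0.08,0],[1,0.097,-0.2216,-0.08,0]]' 20; python3 st.py
```

```text
t: 27.78
tool_pos: [0.5108, -0.2209, 0.1764]
orientation: [-1.258, 1.178, -1.148]
force: [0.3, 0.3, 0.3]
opening: 0.0004
tcp [ 0.5108 -0.2209  0.1764] jaw -1.5044 down [-0.025 -0.001 -1.   ] open 0.0004 F [0.3 0.3 0.3] t 27.77 q6 1.01
```

```bash
python3 -m inch '[[1,0,0,-0.003,0],[1,0,0,-0.0055,0],[1,0,0,-0.0055,0]]'; python3 st.py; python3 -m inch '[[1,0,0,-0.002,0],[1,0,0,-0.003,0],[1,0,0,-0.003,0]]'; python3 st.py
```

```text
t: 28.15
tool_pos: [0.5111, -0.2209, 0.1716]
orientation: [-1.258, 1.177, -1.149]
force: [0.4, 0.4, 0.2]
opening: 0.001
tcp [ 0.5111 -0.2209  0.1716] jaw -1.504 down [-0.024 -0.002 -1.   ] open 0.001 F [0.4 0.4 0.2] t 28.15 q6 1.01
t: 28.52
tool_pos: [0.5117, -0.221, 0.1696]
orientation: [-1.258, 1.175, -1.15]
force: [-0.6, -0.4, 4.9]
opening: 0.0001
tcp [ 0.5117 -0.221   0.1696] jaw -1.5038 down [-0.022 -0.002 -1.   ] open 0.0001 F [-0.6 -0.4  4.9] t 28.52 q6 1.01
```

```bash
python3 -m inch '[[1,0,0,0.03,0],[1,0,0,0.08,0],[1,-0.03,0.04,0.1,0],[1,-0.06,0.1,0.1,0],[1,-0.08,0.16,0.1,0],[1,-0.08,0.2,0.1,0],[1,-0.08,0.2,0.1,0],[1,-0.08,0.2,0.1,0]]'; python3 st.py
python3 - <<'E'
from h import *
s=cam('scene');t=cam('top')
y=mask(t,(20,100,90),(38,255,255),(375,205,405,225));print('yellow',blobs(y,1))
print([t['color'][r,392].tolist() for r in range(207,220)])
print([(r,s['color'][r,254].tolist()) for r in range(165,173)])
for c,bx in((t,(330,150,450,245)),(s,(200,60,340,220))):
    m=mask(c,(0,120,60),(4,255,255),bx)|mask(c,(172,120,60),(180,255,255),bx);print([(u,onz(c,u,.135)[0].round(4).tolist()) for u,a in blobs(m,15)])
robot.close_job()
E
```

```text
t: 29.52
tool_pos: [0.4318, -0.0213, 0.2697]
orientation: [-1.258, 1.174, -1.15]
force: [0.1, -0.2, 0.6]
opening: 0.0009
tcp [ 0.4318 -0.0213  0.2697] jaw -1.5029 down [-0.022 -0.003 -1.   ] open 0.0009 F [ 0.1 -0.2  0.6] t 29.52 q6 1.34
yellow [([387.2, 218.0], 4), ([393.0, 217.5], 4)]
[[61, 100, 157], [63, 99, 156], [54, 80, 120], [53, 68, 91], [56, 62, 69], [55, 55, 55], [57, 56, 53], [53, 54, 51], [51, 52, 51], [56, 56, 53], [94, 87, 62], [115, 115, 66], [94, 99, 79]]
[(165, [173, 177, 167]), (166, [161, 165, 156]), (167, [111, 113, 108]), (168, [17, 18, 20]), (169, [17, 17, 20]), (170, [40, 24, 18]), (171, [80, 38, 18]), (172, [94, 43, 17])]
[([427.5, 200.9], [0.5533, -0.3273, 0.135])]
[([291.1, 185.8], [0.5488, -0.0998, 0.135]), ([217.0, 187.7], [0.5668, -0.3223, 0.135])]
the job is handed in; nothing more can be done
```

The full sequence is done and the job was handed in after about 30 s of robot time. I moved the tube from the cradle to the mat and regripped it about 75 mm from its middle. I then lowered it into the saddle and let go, shut the cap, and swung the bolt up with the knob pulled out about 10 mm.

**Last checks that came out well:**
- **Tube:** its end caps show at the same image positions as just after seating, so closing the cap and bolt did not move it.
- **Cap:** when I pressed it, it stopped at 144.7 mm, against 144.5 mm expected when fully shut.
- **Knob:** a light touch on top stopped at 169.6 mm, against 169 mm expected when home. The yellow lip can still be seen outside the knob.
- **Arm:** it ended clear of everything, with no force showing.

**Less certain:**
- **Bolt angle:** the top picture puts it at about 0.04–0.06 rad. That is inside the 0.1 limit but not exactly upright.
- **Tube middle:** the two cameras disagree on its position by a few mm, which is more than their stated 2 mm accuracy. The fit in the channel suggests it is right.
- **Cap push:** on the first push the finger jammed on the cap's arch with 18.5 N, so I lifted it and pushed on.
- **Other items on the bench:** I saw nothing displaced in the pictures, but I did not measure them.

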